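# Slide the work under the bench drill and shut its guard

### The arm

A 6-joint arm with a two-finger parallel gripper is mounted at the origin on the work surface. World frame = base frame: x ahead of the robot, y to its left, z up, the work surface at z = 0. Lengths are in m, angles in rad, forces in N, time in s.
With the tool pointing down it reaches from about 0.4 to 0.825 m from the base axis. Payload 7 kg.
Tool frame: the origin (TCP) lies midway between the tips of the shut fingers; the grasp point (between the pads) lies 19 mm behind it; z points along the fingers, x is the direction in which the jaws open and shut, and the axes are right-handed (so a half turn about z gives the same grasp; the last joint's range is limited). The gripper opens to 88 mm and grips with 3 to 60 N. Pads are 19 mm wide; open, the fingers measure 130 mm over their backs; the gripper's body (78 mm by 193 mm) begins 47 mm behind the grasp point.
Start: joints at [-0.835, 0.359, 0.012, 0, -1.224, -0.288], TCP at [0.292, -0.608, 0.227] pointing down, gripper open.
Joint ranges: [-3.07, 3.07], [-1.43, 2.12], [-1.02, 1.25], [-3.03, 1.67], [-3.05, -0], [-3.03, 3.03]. Speed limits (rad/s): [2.39, 2.39, 3.01, 3.14, 3.14, 3.14].

### API

Orientations are given as [roll, pitch, yaw] about the fixed x, y, z axes, in that order (R = Rz(yaw) Ry(pitch) Rx(roll)).
In Python, from station import arm, viewer, ticket gives the robot as it stands. The module is installed in compiled form; this text tells all that it offers.
- The arm moves only by the tool step_arm, never from a script. Its argument "targets" is a list of rows, each a list of 3 entries, a list of its own where there are three numbers: the shift along the tool's x, y, z in m, then the turn, a rotation vector about the tool's x, y, z in degrees, then the opening, from -1 (shut) to 1 (fully open), so that 0 is half open. A call has exactly 8 rows; each row shifts and turns the commanded pose from where the row before left it, along the tool's axes as they then stand; what a row does not reach is not made up. A row lasts 1/10 s, in which the tool goes at most 50 mm and 8.59 degrees, less where a joint would pass 70% of its speed; a pose out of reach is approached as far as the arm can. A call is refused whole if a number of a shift passes 0.05 or a number of a turn 8.59, either way. A call with a gripper value outside its range is refused whole. The fingers move at their own pace and stop on an object; "grip_force" is the grip in N (left out, the last holds). Time passes only in rows, so rows that do not move let the fingers close, or fill a call up. It gives the time, the measured TCP pose, the force and the opening at its end, in the units of the state.
- arm.get_state(): the state, without advancing time (a new reading comes with each control period).
- viewer.grab_frame(name): name is "scene" or "top" or "wrist"; returns (picture, depth): 384x512x3 uint8, red, green, blue; 384x512 float32, m along the optical axis (not along the pixel's ray), 0 where there is no reading.
- viewer.calibration(name): a dict with "fov_y" (degrees; the focal length in pixels is half the picture's height over the tangent of half this angle, whatever the lens; pixels are square), "cx", "cy" (the principal point, pixels), "world_to_cam" (4x4, takes a point from world to camera coordinates); the wrist camera has in their place "tool_from_camera" (4x4, takes a point from camera to tool coordinates, whose origin is the TCP and whose axes are the tool frame's). Camera axes: x right, y up, looking along -z (the intrinsics and any distortion apply to the point x, -y, -z); pixel columns grow to the right and rows downward; lengths in m; the calibration is good to about 2 mm. A picture is of the moment at which its call begins: read the wrist's pose just before it. calibration takes no time and is no camera call.
- ticket.job_done(): hands the job in, once; it reports no verdict.
The state is a dict: "t": time; "q": joint angles; "qd": joint speeds; "joint_efforts": joint torques, N m; "eef_pos": TCP position; "ee_rot": TCP orientation; "force": force on the tool from outside, world axes, zero at the start; "moment": the same for the moment, N m; "width": finger opening in m.
Only numpy, scipy, OpenCV 4.12 (cv2) and the standard library are available. Lean on these libraries where they do the work, as an engineer would, in place of code of your own. Each camera call takes 0.05 s, during which the arm holds its last target.

### The job

Get the blue drill stand ready for drilling: with the fingertips, push the red plate so that the sliding table carrying the copper board runs fully home under the drill, then push the yellow-framed clear guard fully shut in front of it. Only push: do not touch or lift the copper board, which must stay lying in its seat on the sliding table, and leave everything else on the bench where it is.

Things in the scene. Friction and masses are not known exactly. Their poses are not given: they have to be found in the camera images.
- stand: Blue drill stand, fixed. Origin on the bench (z = 0) below its middle; x points from its front (where work goes in) to the columns at its back, y to the left as seen by someone standing at its front and looking at it, z up. Base plate 330 x 190 mm, 14 mm thick, x from -160 to +170 mm. Two steel columns at x = 135 mm, up to z = 310 mm.
- bit_tip (a point): Tip of the drill bit, z = 64 mm, at x = 20, y = 0 mm of the stand. The upright white pen-shaped drill above it is 46 mm thick (54 mm at its brass clamp) from z = 115 to 255 mm, with a thin chuck below.
- carriage (a joint): Position of the sliding table in m: 0 = fully out to the front (its start), 0.09 = fully home against its stop under the drill. It slides along the stand's +x with about 2 N friction plus 8 N per m/s and stays where left. Aluminium plate 140 x 110 mm, top at z = 26 mm, with a 5 mm high steel rim round the board's seat and an upright red push plate at its front edge.
- push_face (a point): Centre of the front face of the red push plate (110 mm wide along the stand's y, 12 mm thick, z = 16 to 70 mm; this point at z = 43 mm). Moves with the sliding table; axes as the stand's, so -x points out of the face. Home, it is 30 mm behind the middle plane of the shut guard and 90 mm in front of the drill's axis.
- seat (a point): Centre of the board's seat on the sliding table, on the plate's top surface, 90 mm behind push_face; axes as the stand's.
- board_center (a point): Centre of the loose copper-faced wooden board, 70 (x) x 90 (y) x 12 mm, about 80 g, lying flat in the seat inside the 5 mm rim. It rides along with the sliding table; its front edge is 55 mm behind push_face.
- guard (a joint): Angle of the guard in rad: 0 = fully shut across the front of the stand, with a stop there; grows as it opens to the front, 2.0 at most; starts at 1.45 to 1.9 (about square to the front). Vertical hinge with about 0.06 N m friction; stays where left. A flat clear pane 6 mm thick in a yellow frame, z = 16 to 100 mm.
- guard_hinge (a point): On the guard's upright hinge axis, at z = 58 mm, at x = -100, y = +85 mm of the stand; axes as the stand's. The pane's middle plane passes through it and reaches 150 mm from it: shut, along the stand's -y; opening swings the free edge towards the stand's -x. Open, the side to push on is its +y side, the one away from the sliding table.
- guard_edge (a point): Middle of the guard's free upright edge, 150 mm from the hinge axis, z = 58 mm; moves with the guard. Its own -x axis is square to the pane and points out of the side to push on; its y axis points back to the hinge.
- spool: Bystander: grey solder spool, 52 mm across, 46 mm high, standing loose; origin at the centre of its underside.
- jar: Bystander: small glass jar with blue cap, 44 mm across, 65 mm high, standing loose; origin at the centre of its underside.
- battery: Bystander: black battery pack with four cell tops, 34 x 34 x 62 mm, standing loose; origin at the centre of its underside.
- driver: Bystander: screwdriver 170 mm long, lying loose along its x axis.
- tray: Bystander: green divided parts tray, 100 x 130 x 30 mm, loose; origin at the centre of its underside.
Mind the look-alikes: they are no part of the job. What is meant by the part that bears board_center is not green, and is the smaller of those in its own colour.

How it is judged:
By the outcome, as a careful person would: the job done as asked, in the order asked, and still so for the second after the job is handed in, with the robot touching nothing.
It also fails if it takes over 54 s, if anything falls off the work surface, if the arm or the gripper's body presses on something with over 40 N, if the wrist force passes 120 N, or if a joint passes its speed limit or range.

## Working session

There is one attempt and no reset: what is moved stays moved. The work goes in short steps, Python scripts to look and compute and a tool call to move; the robot and the scene stay as the last step left them, time stands still between calls to the robot, and variables do not carry over. Pictures are saved under pics/ and viewed, and the job is handed in when it is done.

Besides the shell and the picture viewer there is one more tool, called after "Request:" as a command line: name --argument value ..., lists and objects as JSON in quotes. step_arm: Moves the arm, as the interface text tells. Its arguments: {"type":"object","properties":{"targets":{"type":"array"},"grip_force":{"type":"number"}},"required":["targets"]}

```bash
mkdir -p pics; python3 - <<'E'
from station import arm, viewer
import cv2, numpy as np
s=arm.get_state(); print({k:np.round(v,3) for k,v in s.items()})
for n in("scene","top"):
    p,d=viewer.grab_frame(n); np.savez(f"{n}0.npz",p=p,d=d)
    cv2.imwrite(f"pics/{n}0.png",cv2.resize(p[:,:,::-1],None,fx=1.5,fy=1.5)); print(n,viewer.calibration(n))
print(viewer.calibration("wrist"))
E
```

```text
{'t': np.float64(0.0), 'q': array([-0.835,  0.359,  0.011, -0.   , -1.224, -0.288]), 'qd': array([-0.   ,  0.   , -0.   , -0.   , -0.001,  0.001]), 'joint_efforts': array([-1.0000e-03, -5.8272e+01,  2.9304e+01,  6.9970e+00,  7.0000e-03,
       -0.0000e+00]), 'eef_pos': array([ 0.292, -0.608,  0.226]), 'ee_rot': array([-3.141e+00, -2.000e-03,  2.018e+00]), 'force': array([ 0.973,  0.423, -0.59 ]), 'moment': array([-0.079, -0.009, -0.042]), 'width': np.float64(0.087)}
scene {'fov_y': 48.09193291848735, 'cx': 261.36263571352913, 'cy': 189.94954781311444, 'world_to_cam': array([[-0.85904909,  0.51174642,  0.01225826,  0.49934637],
       [-0.42281904, -0.72286156,  0.54653017,  0.19612294],
       [ 0.28854588,  0.46431322,  0.83734969, -1.49011479],
       [ 0.        ,  0.        ,  0.        ,  1.        ]])}
top {'fov_y': 49.18830964023956, 'cx': 257.00495152515094, 'cy': 195.77680947260458, 'world_to_cam': array([[-0.02025838, -0.99967531, -0.01545582,  0.00753414],
       [ 0.99645655, -0.02145055,  0.08132784, -0.59320943],
       [-0.08163297, -0.01375349,  0.99656756, -1.19171631],
       [ 0.        ,  0.        ,  0.        ,  1.        ]])}
{'fov_y': 66.83616707804259, 'cx': 261.6504719199412, 'cy': 192.25035268722743, 'tool_from_camera': array([[ 9.99999630e-01, -1.58467986e-05, -8.59836637e-04,
        -5.24932379e-04],
       [-2.36649300e-04, -9.66300422e-01, -2.57416857e-01,
        -6.82023532e-02],
       [-8.26781272e-04,  2.57416966e-01, -9.66300068e-01,
        -1.58209227e-01],
       [ 0.00000000e+00,  0.00000000e+00,  0.00000000e+00,
         1.00000000e+00]])}
```

View pics/scene0.png

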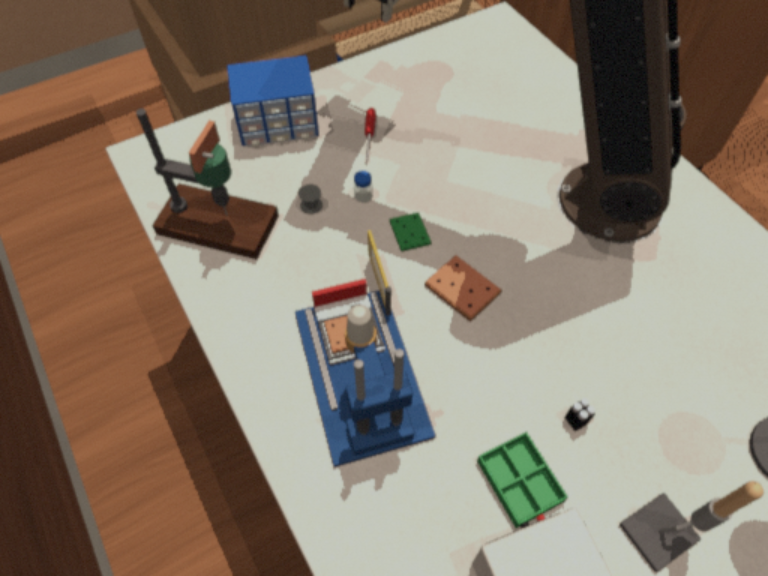

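View pics/top0.png

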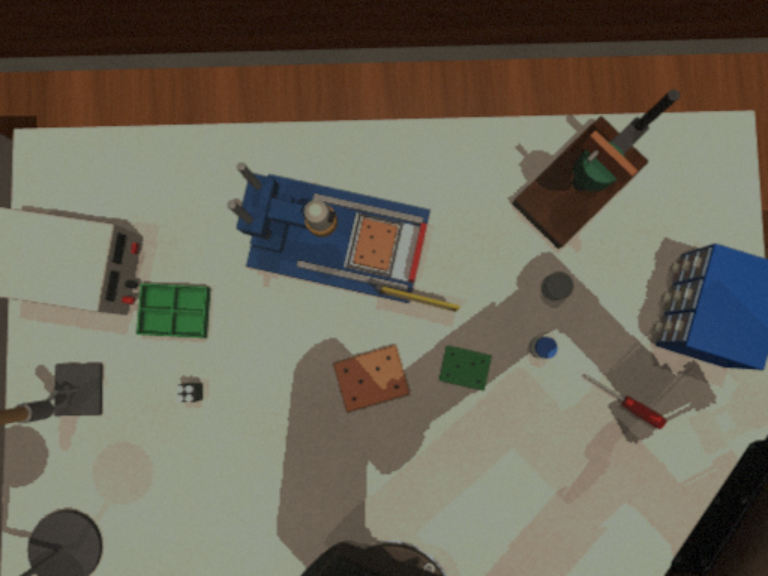

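The top view (zoomed 1.5x) shows the blue stand with its front to the right, towards world -y. The red plate is at (420,250), the yellow guard at (420,297) on the robot's side, and the copper board in its seat at (378,243).

Look-alikes, same zoomed pixels:
- **Boards:** a larger copper board on the bench at (372,378) and a green one at (465,367). The small copper board on the blue stand is the one described.
- **Drill stands:** the brown stand at (580,180), which is not blue.
- **Blue items:** the drawer box at (715,305).
- **Red items:** the screwdriver at (640,410).

Next I'll check a close crop and measure.

```bash
cat > h.py <<'E'
import numpy as np, cv2
from station import viewer
def ray(n,uv,z):
    c=viewer.calibration(n); f=192/np.tan(np.radians(c["fov_y"]/2)); M=c["world_to_cam"]; R=M[:3,:3]; o=-R.T@M[:3,3]
    uv=np.atleast_2d(uv).astype(float); d=np.c_[(uv[:,0]-c["cx"])/f,-(uv[:,1]-c["cy"])/f,-np.ones(len(uv))]@R
    return o+d*((z-o[2])/d[:,2])[:,None]
def dep(n,uv,D):
    c=viewer.calibration(n); f=192/np.tan(np.radians(c["fov_y"]/2)); M=c["world_to_cam"]; R=M[:3,:3]; o=-R.T@M[:3,3]
    uv=np.atleast_2d(uv).astype(int); z=D[uv[:,1],uv[:,0]]; d=np.c_[(uv[:,0]-c["cx"])/f,-(uv[:,1]-c["cy"])/f,-np.ones(len(uv))]*z[:,None]
    return (d@R+o)
def mask(p,lo,hi,roi):
    h=cv2.cvtColor(p,cv2.COLOR_RGB2HSV); m=cv2.inRange(h,lo,hi); k=np.zeros_like(m); x0,y0,x1,y1=roi; k[y0:y1,x0:x1]=m[y0:y1,x0:x1]; return k
E
python3 - <<'E'
from h import *
for n,R in(("top",(150,100,320,220)),("scene",(180,140,310,320))):
    a=np.load(n+"0.npz");p,d=a["p"],a["d"]
    x0,y0,x1,y1=R
    cv2.imwrite(f"pics/crop_{n}.png",cv2.resize(p[y0:y1,x0:x1,::-1],None,fx=4 if n=="top" else 3,fy=4 if n=="top" else 3,interpolation=cv2.INTER_CUBIC))
    for c,lo,hi in(("red",(0,150,90),(6,255,255)),("red2",(172,150,90),(180,255,255)),("yel",(18,110,80),(34,255,255)),("blue",(100,120,40),(125,255,255)),("cop",(7,90,120),(17,255,255))):
        m=mask(p,lo,hi,R); ys,xs=np.nonzero(m)
        if len(xs)<8: continue
        uv=np.c_[xs,ys]; P=dep(n,uv,d); r=cv2.minAreaRect(uv.astype(np.float32))
        print(n,c,len(xs),"box",x0,np.round(cv2.boxPoints(r),1).tolist(),"z pct",np.round(np.percentile(P[:,2],[5,50,95]),3))
        z={"red":.07,"red2":.07,"yel":.1,"blue":.014,"cop":.038}[c]
        k=np.abs(P[:,2]-z)<.006
        if k.sum()>8:
            q=ray(n,uv[k],z)[:,:2].astype(np.float32); r=cv2.minAreaRect(q); print("   at z",k.sum(),np.round(r[0],4),np.round(r[1],4),round(r[2],1),np.round(cv2.boxPoints(r),3).tolist())
E
```

```text
top red 130 box 150 [[272.29998779296875, 185.8000030517578], [280.6000061035156, 148.5], [283.79998779296875, 149.1999969482422], [275.5, 186.60000610351562]] z pct [0.065 0.069 0.074]
   at z 125 [ 0.6684 -0.0664] [0.0091 0.107 ] 76.2 [[0.6150000095367432, -0.057999998331069946], [0.718999981880188, -0.08399999886751175], [0.7210000157356262, -0.07500000298023224], [0.6179999709129333, -0.04899999871850014]]
top yel 221 box 150 [[253.39999389648438, 194.60000610351562], [254.5, 190.10000610351562], [305.5, 202.89999389648438], [304.3999938964844, 207.39999389648438]] z pct [0.029 0.098 0.103]
   at z 132 [ 0.5803 -0.0682] [0.1407 0.0066] 74.7 [[0.5590000152587891, -0.13500000536441803], [0.5649999976158142, -0.13699999451637268], [0.6019999980926514, -0.0010000000474974513], [0.5960000157356262, 0.0010000000474974513]]
top blue 3277 box 150 [[153.10000610351562, 174.10000610351562], [166.89999389648438, 113.19999694824219], [285.3999938964844, 140.1999969482422], [271.6000061035156, 201.0]] z pct [0.01  0.015 0.195]
   at z 2212 [0.7068 0.0875] [0.3234 0.1853] 75.8 [[0.577000021934
[... 1741 characters left out ...]
061035156]] z pct [0.012 0.019 0.196]
   at z 1977 [0.7077 0.0941] [0.3247 0.1839] 76.0 [[0.5789999961853027, -0.04100000113248825], [0.7580000162124634, -0.0860000029206276], [0.8360000252723694, 0.2290000021457672], [0.6579999923706055, 0.27399998903274536]]
scene cop 844 box 180 [[212.39999389648438, 215.8000030517578], [306.3999938964844, 168.8000030517578], [321.79998779296875, 199.60000610351562], [227.8000030517578, 246.60000610351562]] z pct [0.014 0.019 0.045]
   at z 253 [0.7094 0.0139] [0.071  0.0448] 74.6 [[0.6779999732971191, -0.014000000432133675], [0.7210000157356262, -0.026000000536441803], [0.7400000095367432, 0.041999999433755875], [0.6970000267028809, 0.05400000140070915]]
```

View pics/crop_top.png

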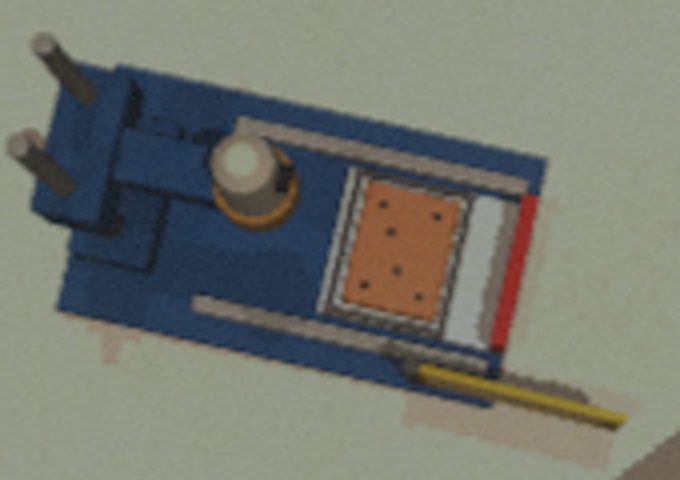

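View pics/crop_scene.png

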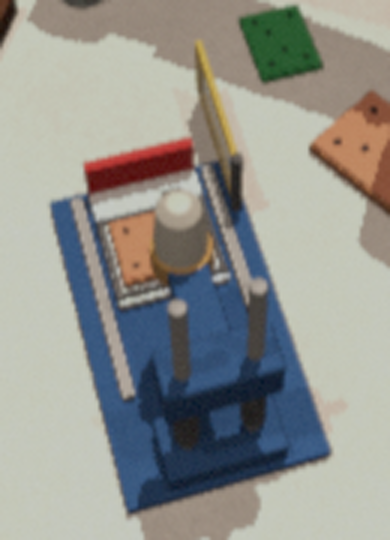

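```bash
python3 - <<'E'
from h import *
a=np.load("top0.npz");d=a["d"]
uv=np.array([[u,v] for v in range(160,250,6) for u in range(430,512,6)]);P=dep("top",uv,d);k=P[:,2]>.03
print("box",P[k].min(0).round(3),P[k].max(0).round(3))
for nm,x,y in(("spool",557,285),("jar",544,347),("green",465,367),("brown",580,180)): print(nm,dep("top",[[x/1.5,y/1.5]],d).round(3))
# stand-frame: measured things
O=np.array([.706,.086]);th=np.radians(75.9);X=np.array([np.cos(th),np.sin(th)]);Y=np.array([-X[1],X[0]])
for nm,p in(("red top T",(.6684,-.0664)),("red S",(.6679,-.0591)),("edgeT",(.562,-.136)),("edgeS",(.5595,-.132)),("board",(.6897,.0132)),("TCP",(.292,-.608))):
    q=np.array(p)-O;print(nm,(q@X).round(4),(q@Y).round(4))
E
```

```text
box [ 0.443 -0.665  0.03 ] [ 0.659 -0.524  0.141]
spool [[ 0.601 -0.329  0.045]]
jar [[ 0.486 -0.294  0.066]]
green [[ 0.451 -0.155  0.011]]
brown [[ 0.766 -0.338  0.186]]
red top T -0.157 -0.0007
red S -0.15 0.0016
edgeT -0.2504 0.0856
edgeS -0.2471 0.089
board -0.0746 -0.0019
TCP -0.7739 0.2325
```

Request:
step_arm --targets '[[[0.0186,0.0343,0],[0,0,0],-1],[[0.0186,0.0343,0],[0,0,0],-1],[[0.0186,0.0343,0],[0,0,0],-1],[[0.0186,0.0343,0],[0,0,0],-1],[[0.0186,0.0343,0],[0,0,0],-1],[[0.0186,0.0343,0],[0,0,0],-1],[[0.0186,0.0343,0],[0,0,0],-1],[[0.0186,0.0343,0],[0,0,0],-1]]'

```text
t: 0.9
eef_pos: [0.4757, -0.354, 0.2263]
ee_rot: [-3.141, -0.0, 2.019]
force: [0.6, 0.2, 0.1]
width: 0.0293
```

Request:
step_arm --targets '[[[0.0186,0.0343,0],[0,0,0],-1],[[0.0186,0.0343,0],[0,0,0],-1],[[0.0186,0.0343,0],[0,0,0],-1],[[0.0186,0.0343,0],[0,0,0],-1],[[0.0186,0.0343,0],[0,0,0],-1],[[0.0186,0.0343,0],[0,0,0],-1],[[0.0186,0.0343,0],[0,0,0],-1],[[0.0186,0.0343,0],[0,0,0],-1]]'

```text
t: 1.7
eef_pos: [0.6586, -0.1011, 0.2262]
ee_rot: [-3.141, -0.0, 2.019]
force: [0.8, 0.2, 0.2]
width: 0.0003
```

Request:
step_arm --targets '[[[0,0,0],[0,0,-7.2],-1],[[0,0,0],[0,0,-7.2],-1],[[0,0,0],[0,0,-7.2],-1],[[0,0,0],[0,0,-7.2],-1],[[0,0,0],[0,0,-7.2],-1],[[0,0,0],[0,0,-7.2],-1],[[0,0,0],[0,0,-7],-1],[[0,0,0],[0,0,0],-1]]'

```text
t: 2.5
eef_pos: [0.6578, -0.1025, 0.2261]
ee_rot: [-3.141, -0.001, 2.896]
force: [0.5, 0.4, 0.1]
width: 0.0006
```

```bash
python3 - <<'E'
from h import *
from station import arm
from scipy.spatial.transform import Rotation as Ro
s=arm.get_state()
p,d=viewer.grab_frame("wrist"); np.savez("w1.npz",p=p,d=d)
cv2.imwrite("pics/w1.png",p[:,:,::-1])
c=viewer.calibration("wrist");f=192/np.tan(np.radians(c["fov_y"]/2));T=c["tool_from_camera"];R=Ro.from_euler("xyz",s["ee_rot"]).as_matrix()
v,u=np.mgrid[:384,:512];C=np.stack([(u-c["cx"])/f*d,-(v-c["cy"])/f*d,-d],-1)
W=(C@T[:3,:3].T+T[:3,3])@R.T+s["eef_pos"]
O=np.array([.706,.086]);th=np.radians(75.9);X=np.array([np.cos(th),np.sin(th)]);Y=np.array([-X[1],X[0]])
S=np.stack([(W[...,:2]-O)@X,(W[...,:2]-O)@Y,W[...,2]],-1)
for n,lo,hi,z in(("red",(0,150,60),(6,255,255),.07),("yel",(18,110,60),(34,255,255),.1),("cop",(7,90,100),(17,255,255),.038)):
    m=cv2.inRange(cv2.cvtColor(p,cv2.COLOR_RGB2HSV),lo,hi)>0; q=S[m]; q=q[(abs(q[:,2]-z)<.007)&(abs(q[:,1])<.12)]
    print(n,len(q)); 
    if len(q)>5: print(np.percentile(q,[2,50,98],axis=0).round(4), cv2.minAreaRect(q[:,:2].astype(np.float32)))
E
```

```text
red 830
[[-0.1619 -0.0531  0.0635]
 [-0.1588 -0.0006  0.0699]
 [-0.1517  0.0506  0.0715]] ((-0.15661761164665222, -0.0013091377913951874), (0.010915380902588367, 0.10869191586971283), 0.12240283191204071)
yel 752
[[-0.2503  0.0818  0.0935]
 [-0.2107  0.0848  0.1004]
 [-0.1667  0.0892  0.1021]] ((-0.20763154327869415, 0.08565907180309296), (0.007207007613033056, 0.08841464668512344), 89.00682067871094)
cop 142
[[-0.3803 -0.1197  0.0334]
 [-0.3743 -0.1161  0.0351]
 [-0.1053 -0.0004  0.0383]] ((-0.2408219575881958, -0.06200096756219864), (0.3013751208782196, 0.017754187807440758), 21.56589126586914)
```

View pics/w1.png

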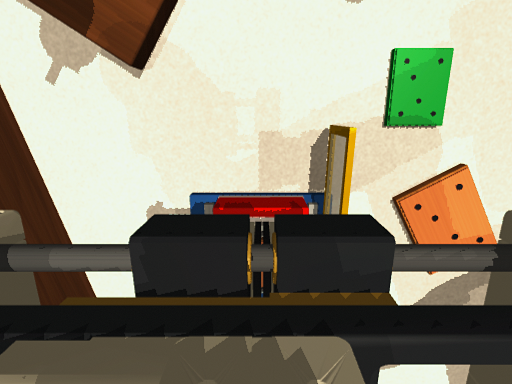

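The wrist view shows the red plate at (262,206) and the guard at (342,170). Measured in the stand frame, the plate face is at x ≈ -161 mm and the guard lies along y ≈ +85 mm, both as they should be. Descending in front of the plate.

Request:
step_arm --targets '[[[0,0,0.022],[0,0,0],-1],[[0,0,0.022],[0,0,0],-1],[[0,0,0.022],[0,0,0],-1],[[0,0,0.022],[0,0,0],-1],[[0,0,0.022],[0,0,0],-1],[[0,0,0.022],[0,0,0],-1],[[0,0,0.022],[0,0,0],-1],[[0,0,0.022],[0,0,0],-1]]'

```text
t: 3.35
eef_pos: [0.6579, -0.1026, 0.0496]
ee_rot: [-3.142, -0.0, 2.891]
force: [1.1, 0.0, 0.2]
width: 0.0003
```

Request:
step_arm --targets '[[[0,0.004,0],[0,0,0],-1],[[0,0.004,0],[0,0,0],-1],[[0,0.004,0],[0,0,0],-1],[[0,0.004,0],[0,0,0],-1],[[0,0.004,0],[0,0,0],-1],[[0,0.004,0],[0,0,0],-1],[[0,0.004,0],[0,0,0],-1],[[0,0.004,0],[0,0,0],-1]]'

```text
t: 4.15
eef_pos: [0.6661, -0.0715, 0.0509]
ee_rot: [-3.141, 0.001, 2.895]
force: [0.3, -2.5, 1.5]
width: 0.0006
```

Request:
step_arm --targets '[[[0,0.006,0],[0,0,0],-1],[[0,0.006,0],[0,0,0],-1],[[0,0.006,0],[0,0,0],-1],[[0,0.006,0],[0,0,0],-1],[[0,0.006,0],[0,0,0],-1],[[0,0.006,0],[0,0,0],-1],[[0,0.006,0],[0,0,0],-1],[[0,0.006,0],[0,0,0],-1]]'

```text
t: 4.95
eef_pos: [0.6777, -0.0245, 0.0505]
ee_rot: [-3.142, -0.0, 2.895]
force: [0.0, -2.0, 1.9]
width: 0.0002
```

Request:
step_arm --targets '[[[0,0.003,0],[0,0,0],-1],[[0,0.003,0],[0,0,0],-1],[[0,0.003,0],[0,0,0],-1],[[0,0.003,0],[0,0,0],-1],[[0,0.003,0],[0,0,0],-1],[[0,0.003,0],[0,0,0],-1],[[0,0.003,0],[0,0,0],-1],[[0,0.003,0],[0,0,0],-1]]'

```text
t: 5.75
eef_pos: [0.6834, -0.0015, 0.0505]
ee_rot: [-3.142, -0.0, 2.895]
force: [-1.3, -2.5, 2.0]
width: 0.0006
```

Request:
step_arm --targets '[[[0,0.0015,0],[0,0,0],-1],[[0,0.0015,0],[0,0,0],-1],[[0,0.0015,0],[0,0,0],-1],[[0,0.001,0],[0,0,0],-1],[[0,0.001,0],[0,0,0],-1],[[0,0.001,0],[0,0,0],-1],[[0,0.001,0],[0,0,0],-1],[[0,0,0],[0,0,0],-1]]'

```text
t: 6.55
eef_pos: [0.6851, 0.0053, 0.0505]
ee_rot: [-3.14, -0.001, 2.895]
force: [-1.6, -7.0, 1.1]
width: 0.0003
```

Request:
step_arm --targets '[[[0,0.001,0],[0,0,0],-1],[[0,0.001,0],[0,0,0],-1],[[0,0,0],[0,0,0],-1],[[0,0,0],[0,0,0],-1],[[0,0,0],[0,0,0],-1],[[0,0,0],[0,0,0],-1],[[0,0,0],[0,0,0],-1],[[0,0,0],[0,0,0],-1]]'

```text
t: 7.35
eef_pos: [0.6851, 0.0054, 0.0505]
ee_rot: [-3.138, -0.002, 2.894]
force: [-1.5, -14.0, 2.0]
width: 0.0003
```

Request:
step_arm --targets '[[[0,-0.005,0],[0,0,0],-1],[[0,-0.01,0],[0,0,0],-1],[[0,-0.02,0],[0,0,0],-1],[[0,-0.01,0],[0,0,0],-1],[[0,0,-0.03],[0,0,0],-1],[[0,0,-0.03],[0,0,0],-1],[[0,0,-0.03],[0,0,0],-1],[[0,0,-0.03],[0,0,0],-1]]'

```text
t: 8.15
eef_pos: [0.6747, -0.036, 0.1718]
ee_rot: [3.141, 0.0, 2.894]
force: [-0.1, 0.3, -1.1]
width: 0.0003
```

Request:
step_arm --targets '[[[0.02,-0.015,0],[0,0,8],-1],[[0.02,-0.015,0],[0,0,0],-1],[[0.02,-0.015,0],[0,0,-8],-1],[[0.02,-0.015,0],[0,0,0],-1],[[0.02,-0.015,0],[0,0,0],-1],[[0.02,-0.015,0],[0,0,0],-1],[[0,0,0],[0,0,8.2],-1],[[0,0,0],[0,0,8.2],-1]]'

```text
t: 8.95
eef_pos: [0.5337, -0.0874, 0.1712]
ee_rot: [3.141, 0.001, 2.602]
force: [0.6, -0.0, 0.3]
width: 0.0003
```

Request:
step_arm --targets '[[[0,0,0],[0,0,8.2],-1],[[0,0,0],[0,0,8.2],-1],[[0,0,0],[0,0,8.2],-1],[[0,0,0],[0,0,8.2],-1],[[0,0,0],[0,0,8.2],-1],[[0,0,0],[0,0,8.2],-1],[[0,0,0],[0,0,8.2],-1],[[0,0,0],[0,0,8.2],-1]]'

```text
t: 9.75
eef_pos: [0.5342, -0.0871, 0.1707]
ee_rot: [3.141, -0.0, 1.457]
force: [0.3, -0.6, -0.3]
width: 0.0
```

```bash
python3 - <<'E'
from h import *
from station import arm
s=arm.get_state(); print(s["t"],s["eef_pos"],s["ee_rot"])
O=np.array([.706,.086]);th=np.radians(75.9);X=np.array([np.cos(th),np.sin(th)]);Y=np.array([-X[1],X[0]])
q=s["eef_pos"][:2]-O; print("tcp",q@X,q@Y)
for n,R in(("top",(150,100,320,220)),("scene",(180,140,310,320))):
    p,d=viewer.grab_frame(n); x0,y0,x1,y1=R
    cv2.imwrite(f"pics/b_{n}.png",cv2.resize(p[y0:y1,x0:x1,::-1],None,fx=3,fy=3))
    for c,lo,hi,z in(("red",(0,150,60),(6,255,255),.07),("yel",(18,110,60),(34,255,255),.1),("cop",(7,90,100),(17,255,255),.038)):
        ys,xs=np.nonzero(mask(p,lo,hi,R)); uv=np.c_[xs,ys]
        if len(uv)<8: continue
        k=abs(dep(n,uv,d)[:,2]-z)<.006
        if k.sum()<8: continue
        w=ray(n,uv[k],z)[:,:2]-O; S=np.c_[w@X,w@Y]; print(n,c,k.sum(),np.percentile(S,[3,50,97],axis=0).round(4).tolist())
E
```

```text
9.75 [ 0.53419823 -0.08705806  0.17067513] [ 3.14117460e+00 -3.49648861e-04  1.45708171e+00]
tcp -0.20969765675077723 0.12446619249704244
top red 150 [[-0.0738, -0.0513], [-0.0684, -0.0016], [-0.0631, 0.0491]]
top cop 252 [[-0.0164, -0.0443], [-0.0017, -0.0015], [0.0463, 0.0274]]
scene red 56 [[-0.0658, -0.0499], [-0.0611, -0.0276], [-0.0556, 0.0525]]
scene yel 53 [[-0.2332, 0.0843], [-0.1732, 0.0865], [-0.1169, 0.089]]
scene cop 237 [[-0.054, -0.0428], [0.0091, -0.0257], [0.0368, 0.0446]]
```

```bash
python3 -c "
import cv2,numpy as np
a=cv2.imread('pics/b_top.png');b=cv2.imread('pics/b_scene.png');h=max(a.shape[0],b.shape[0])
f=lambda i:cv2.copyMakeBorder(i,0,h-i.shape[0],0,0,0)
m=np.hstack([f(a),f(b)]);cv2.imwrite('pics/b2.png',cv2.resize(m,None,fx=.88,fy=.88))"
```

```text
(no output)
```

View pics/b2.png

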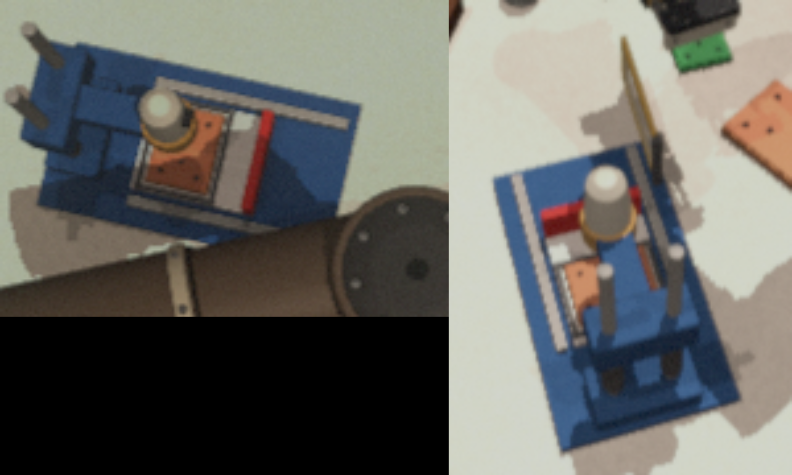

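Both views show the table home: the red plate moved 89 mm, the force rose to 14 N at the stop, and the board lies in its rim under the drill. Next is the guard. I'll line the tool up with the pane and come down on its outer side.

Request:
step_arm --targets '[[[0,0,0],[0,0,7.6],-1],[[0,0,0.02],[0,0,0],-1],[[0,0,0.02],[0,0,0],-1],[[0,0,0.02],[0,0,0],-1],[[0,0,0.02],[0,0,0],-1],[[0,0,0.02],[0,0,0],-1],[[0,0,0.018],[0,0,0],-1],[[0,0,0],[0,0,0],-1]]'

```text
t: 10.65
eef_pos: [0.5326, -0.087, 0.0505]
ee_rot: [-3.138, 0.001, 1.334]
force: [0.7, 0.6, -0.1]
width: 0.0005
```

Request:
step_arm --targets '[[[0,0.006,0],[0,0,0],-1],[[0,0.006,0],[0,0,0],-1],[[0,0.004,0],[0,0,0],-1],[[0,0.003,0],[0,0,0],-1],[[0,0.003,0],[0,0,0],-1],[[0,0.003,0],[0,0,0],-1],[[0,0.002,0],[0,0,0],-1],[[0,0,0],[0,0,0],-1]]'

```text
t: 11.45
eef_pos: [0.5608, -0.093, 0.0525]
ee_rot: [-3.142, 0.0, 1.331]
force: [-0.3, 0.6, -0.6]
width: 0.0003
```

```bash
python3 - <<'E'
from station import arm
import numpy as np
s=arm.get_state(); O=np.array([.706,.086]);th=np.radians(75.9);X=np.array([np.cos(th),np.sin(th)]);Y=np.array([-X[1],X[0]])
q=s["eef_pos"][:2]-O; print("tcp",q@X,q@Y,s["eef_pos"][2],s["ee_rot"],s["force"])
E
```

```text
tcp -0.20892758802904945 0.09718343484431831 0.052504571228448385 [-3.14154119e+00  3.08978022e-05  1.33097659e+00] [-0.31896204  0.6290235  -0.55808296]
```

Request:
step_arm --targets '[[[-0.0007,0.0096,0],[0,0,-5],-1],[[-0.0007,0.0096,0],[0,0,-5],-1],[[-0.0007,0.0096,0],[0,0,-5],-1],[[-0.0007,0.0096,0],[0,0,-5],-1],[[-0.0007,0.0096,0],[0,0,-5],-1],[[-0.0007,0.0096,0],[0,0,-5],-1],[[-0.0007,0.0096,0],[0,0,-5],-1],[[-0.0007,0.0096,0],[0,0,-5],-1]]'

```text
t: 12.25
eef_pos: [0.6361, -0.0935, 0.0523]
ee_rot: [-3.141, -0.0, 2.032]
force: [-1.7, 0.5, 0.5]
width: 0.0005
```

```bash
cat > tcp.py <<'E'
from station import arm
import numpy as np
s=arm.get_state(); O=np.array([.706,.086]);th=np.radians(75.9);X=np.array([np.cos(th),np.sin(th)]);Y=np.array([-X[1],X[0]])
q=s["eef_pos"][:2]-O; q=np.array([q@X,q@Y]); v=q-[-.1,.085]
y=s["ee_rot"][2]; f=s["force"][:2]; t=np.array([np.cos(y),np.sin(y)]);n=np.array([np.sin(y),-np.cos(y)])
r=np.hypot(*v); print("tcp",q,"r",r,"pane angle deg",np.degrees(np.arctan2(-v[0],-v[1])-np.arcsin(.0125/r)),"tool-yaw angle",np.degrees(2.895-y),"F tool x,y",f@t,f@n)
E
python3 tcp.py
```

```text
tcp [-0.19114373  0.02408431] r 0.10962618835110807 pane angle deg 49.69598246728364 tool-yaw angle 49.418601801161415 F tool x,y 1.1763123621196134 -1.336745476701117
```

Request:
step_arm --targets '[[[-0.0007,0.0096,0],[0,0,-5],-1],[[-0.0007,0.0096,0],[0,0,-5],-1],[[-0.0007,0.0096,0],[0,0,-5],-1],[[-0.0007,0.0096,0],[0,0,-5],-1],[[-0.0007,0.0096,0],[0,0,-5],-1],[[-0.0007,0.0096,0],[0,0,-5],-1],[[-0.0007,0.0096,0],[0,0,-5],-1],[[-0.0007,0.0096,0],[0,0,-5],-1]]'

```text
t: 13.05
eef_pos: [0.694, -0.0452, 0.0522]
ee_rot: [-3.141, -0.001, 2.731]
force: [-1.1, -0.4, 0.1]
width: 0.0003
```

```bash
python3 tcp.py
```

```text
tcp [-0.13018255 -0.02036238] r 0.10960026695893241 pane angle deg 9.436231955437833 tool-yaw angle 9.415032051400765 F tool x,y 0.8416473333127801 -0.7744569326787102
```

9.4° remain, so I'll take these slowly.

Request:
step_arm --targets '[[[-0.0003,0.0038,0],[0,0,-2],-1],[[-0.0003,0.0038,0],[0,0,-2],-1],[[-0.0003,0.0038,0],[0,0,-2],-1],[[-0.0002,0.0029,0],[0,0,-1.5],-1],[[0,0.001,0],[0,0,-0.5],-1],[[0,0.001,0],[0,0,-0.5],-1],[[0,0.001,0],[0,0,-0.5],-1],[[0,0,0],[0,0,0],-1]]'

```text
t: 13.85
eef_pos: [0.7003, -0.0327, 0.0522]
ee_rot: [-3.138, -0.001, 2.884]
force: [0.6, -13.7, -1.2]
width: 0.0004
```

```bash
python3 tcp.py
```

```text
tcp [-0.11647289 -0.02341089] r 0.10965526905224016 pane angle deg 2.0943445155899796 tool-yaw angle 0.6245621829384167 F tool x,y -4.037403203855486 -13.14722578095238
```

Request:
step_arm --targets '[[[0,0.001,0],[0,0,0],-1],[[0,0.001,0],[0,0,0],-1],[[0,0,0],[0,0,0],-1],[[0,0,0],[0,0,0],-1],[[0,0,0],[0,0,0],-1],[[0,0,0],[0,0,0],-1],[[0,0,0],[0,0,0],-1],[[0,0,0],[0,0,0],-1]]'

```text
t: 14.65
eef_pos: [0.7003, -0.0326, 0.0522]
ee_rot: [-3.136, -0.002, 2.883]
force: [-0.5, -20.9, 0.0]
width: 0.0005
```

```bash
python3 tcp.py
```

```text
tcp [-0.11640238 -0.0233755 ] r 0.10960970231021766 pane angle deg 2.0579529336711953 tool-yaw angle 0.6761109290651576 F tool x,y -4.872757002246311 -20.369567649083784
```

The stop is firm: the force rose to 21 N without any movement. Backing off and clearing the view.

Request:
step_arm --targets '[[[0,-0.004,0],[0,0,0],-1],[[0,-0.01,0],[0,0,0],-1],[[0,-0.02,0],[0,0,0],-1],[[0,-0.02,0],[0,0,0],-1],[[0,0,-0.04],[0,0,0],-1],[[0,0,-0.04],[0,0,0],-1],[[0,0,-0.04],[0,0,0],-1],[[0,0,-0.04],[0,0,0],-1]]'

```text
t: 15.45
eef_pos: [0.6873, -0.0813, 0.2143]
ee_rot: [3.141, 0.0, 2.884]
force: [0.6, 0.1, 0.5]
width: 0.0002
```

Request:
step_arm --targets '[[[0.02,-0.04,0],[0,0,0],-1],[[0.02,-0.04,0],[0,0,0],-1],[[0.02,-0.04,0],[0,0,0],-1],[[0.02,-0.04,0],[0,0,0],-1],[[0.02,-0.04,0],[0,0,0],-1],[[0,-0.04,0],[0,0,0],-1],[[0,0,0],[0,0,0],-1],[[0,0,0],[0,0,0],-1]]'

```text
t: 16.25
eef_pos: [0.529, -0.2881, 0.2127]
ee_rot: [3.141, 0.0, 2.881]
force: [0.2, -0.2, -0.1]
width: 0.0005
```

```bash
python3 - <<'E'
from h import *
O=np.array([.706,.086]);th=np.radians(75.9);X=np.array([np.cos(th),np.sin(th)]);Y=np.array([-X[1],X[0]])
for n,R in(("top",(150,100,320,220)),("scene",(180,140,310,320))):
    p,d=viewer.grab_frame(n); x0,y0,x1,y1=R
    cv2.imwrite(f"pics/f_{n}.png",p[:,:,::-1])
    for c,lo,hi,z in(("red",(0,150,60),(6,255,255),.07),("yel",(18,110,60),(34,255,255),.1),("cop",(7,90,100),(17,255,255),.038)):
        ys,xs=np.nonzero(mask(p,lo,hi,R)); uv=np.c_[xs,ys]
        if len(uv)<8: continue
        k=abs(dep(n,uv,d)[:,2]-z)<.006
        if k.sum()<8: continue
        w=ray(n,uv[k],z)[:,:2]-O; S=np.c_[w@X,w@Y]; print(n,c,k.sum(),np.percentile(S,[3,50,97],axis=0).round(4).tolist())
        if c=="yel": m=abs(S[:,0]+.1)<.02; print("  slope deg",np.degrees(np.arctan(np.polyfit(S[m,1],S[m,0],1)[0])))
a=cv2.imread('pics/f_top.png');b=cv2.imread('pics/f_scene.png')
cv2.imwrite('pics/f2.png',np.vstack([cv2.resize(a[80:380],None,fx=1.0,fy=1.0),b[20:310]]))
E
```

```text
top red 147 [[-0.0738, -0.0498], [-0.0684, 0.0014], [-0.0633, 0.0492]]
top yel 122 [[-0.1074, -0.0598], [-0.1042, 0.0082], [-0.1012, 0.0724]]
  slope deg -0.22551688886376756
top cop 382 [[-0.0158, -0.0409], [0.0056, 0.0135], [0.0467, 0.0408]]
scene red 67 [[-0.0682, -0.0504], [-0.0633, -0.0257], [-0.0572, 0.0522]]
scene yel 115 [[-0.1022, -0.0577], [-0.0983, 0.0023], [-0.0944, 0.0768]]
  slope deg 0.4255405240426662
scene cop 209 [[-0.012, -0.0421], [0.0121, -0.0249], [0.0374, 0.0438]]
```

View pics/f2.png

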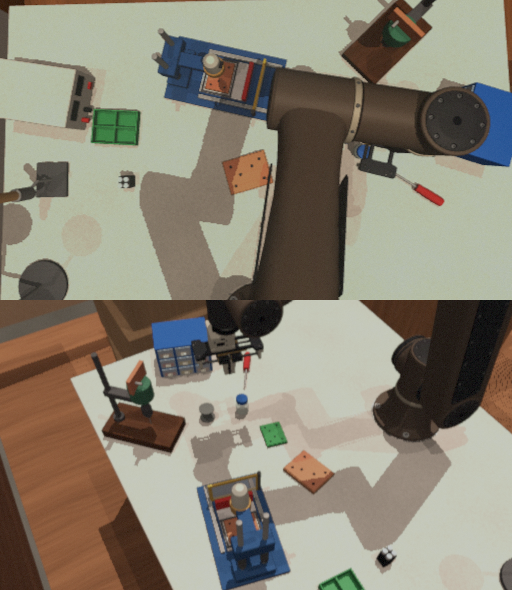

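The top half shows the guard straight across the front at (260,83) with the red plate behind it at (246,85). The bottom half shows the same, with the spool, jar, screwdriver, tray and battery apparently where they were, and the arm clear of everything.

```bash
python3 -c "
from station import ticket
print(ticket.job_done())"
```

```text
the job is handed in; nothing more can be done
None
```

The sliding table is home under the drill and the guard is shut in front of it. I handed the job in at about 16.4 s of the 54 s allowed; no verdict was reported.

- **Table:** I pushed the red plate with the closed fingertips until it stopped moving, with the force rising from about 2 N to 14 N. The cameras show it moved about 89 mm of the 90 mm expected, and it was still there after the guard was shut.
- **Board:** The copper board lies flat in its rim under the drill. The drill hides part of it from both cameras, so I saw only its visible portion.
- **Guard:** I swung it shut from its outer side until it stopped moving, with the force rising to 21 N. Both cameras then put it within 0.5° of square across the front.
- **Bystanders:** I compared these by eye only, and nothing looked moved. The arm's last position is clear of everything.

**Disagreement:** The two fixed cameras differ by about 6 mm along the stand's length. At both stops, my estimate from the arm's position fell about 4 mm short of the expected end point. I put this down to an error in where I placed the stand's origin, because the force at the stops and the measured travel and angle all agree.

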